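# Open the battery lid of a test set

## Task

On the repair bench stands a portable test set with a latched battery lid on its top. Press the release tab in front of the lid so that the lid springs up, then, once it stands up by itself, push it over until it is fully open against its stop, and move away. Do not grip or lift anything, leave the test set standing where it is and leave the screwdriver, bottle and tape roll alone.

Things in the scene. Friction and masses are not known exactly. Their poses are not given: they have to be found in the camera images.
- tester: Loose grey metal test set, about 1.4 kg, on rubber feet, 200 x 170 x 60 mm (x, y, z), deck 60 mm above the bench. Origin: centre of its underside, on the bench. Its own +x runs from the release tab to the lid's hinge, +y is its display side, +z up. The tab and lid are centred on its own y = -20 mm.
- tab_pad (a point): Press point: centre of the top of the black ribbed release tab (39 x 36 mm), at x -76, y -20, z 68 mm in the test set's frame at rest. Pressed straight down here it gives about 6 mm before the lid is let go, 10 mm to its stop, from 1 N rising to about 5 N; it springs back. A hook, top 74 mm above the bench, 25 to 42 mm from here towards the lid, holds the lid's free edge.
- tab (a joint): Tilt of the release tab, rad, about a hinge line 29 mm from the press point towards the lid: 0 at rest, the lid is let go at about 0.2, stop at 0.36.
- lid (a joint): Opening angle of the lid, rad: 0 shut and latched (cannot be opened before the tab is pressed); let go, it springs up by itself to about 0.95 and waits there; 1.57 is upright; 1.95 is the stop, leaning back over the rear of the case. Beyond 0.95 a stiff hinge (0.012 N m) holds it wherever it is left; it does not fall open.
- lid_edge (a point): Middle of the lid's free edge, moving with the lid. The lid is a plain grey plate 79 mm from hinge to free edge, 78 mm wide, 6 mm thick, 50 g.
- lid_hinge (a point): Middle of the lid's hinge line, which runs along the test set's y: at x 42, y -20, z 63.5 mm in the test set's frame. Axes as the test set's. Does not move with the lid.
- screwdriver: Bystander: screwdriver with a black handle, 180 mm long, 26 mm thick, lying beside the test set. Origin under its middle. Leave alone.
- flux_bottle: Bystander: small standing bottle, 38 mm across, 85 mm tall. Origin: centre of its underside. Leave alone.
- tape_roll: Bystander: roll of tape lying flat, 64 mm across, 22 mm tall. Origin: centre of its underside. Leave alone.

How it is judged:
On the way:
1. the lid has been let go and stands sprung up by itself, not touched by the robot (value of joint lid between 0.75 and 1.3 rad and contact force between each of the fingers, the arm and lid below 0.1 N), for 0.1 s.
At the end, for the whole second after the job is handed in: The lid is at rest fully open (beyond 1.82 rad of its 1.95 rad travel), the tab has sprung back, the test set stands level on the bench within 40 mm of where it was, and the screwdriver, bottle and tape roll are within 30 mm of where they were (value of joint lid above 1.82 rad and velocity of joint lid between -0.05 and 0.05 rad/s and value of joint tab below 0.1 rad and angle between tester's own z axis and vertical below 0.03 rad and height (world z) of tester below 0.004 m and distance of tester from where it was at the start of the episode below 0.04 m and linear speed of tester below 0.01 m/s and distance of each of screwdriver, flux_bottle, tape_roll from where it was at the start of the episode below 0.03 m); the robot touches nothing.
It fails at once if the test set is lifted (10 mm) or tipped (0.12 rad) (height (world z) of tester above 0.01 m or angle between tester's own z axis and vertical above 0.12 rad).
It fails at once if the test set is shoved more than 40 mm (distance of tester from where it was at the start of the episode above 0.04 m).
It fails at once if a bystander is moved more than 30 mm or knocked over (distance of any of screwdriver, flux_bottle, tape_roll from where it was at the start of the episode above 0.03 m or angle between flux_bottle's own z axis and vertical above 0.4 rad).
It also fails if it takes over 38 s, if anything falls off the work surface, if the arm or the gripper's body presses on something with over 40 N, if the wrist force passes 120 N, or if a joint passes its speed limit or range.

## Robot

A 6-joint arm with a two-finger parallel gripper is mounted at the origin on the work surface. World frame = base frame: x ahead of the robot, y to its left, z up, the work surface at z = 0. Lengths are in m, angles in rad, forces in N, time in s.
With the tool pointing down it reaches from about 0.35 to 0.975 m from the base axis. Payload 7.1 kg.
Tool frame: the origin (TCP) lies midway between the tips of the shut fingers; the grasp point (between the pads) lies 19 mm behind it; z points along the fingers, x is the direction in which the jaws open and shut, and the axes are right-handed (so a half turn about z gives the same grasp; the last joint's range is limited). The gripper opens to 88 mm and grips with 3 to 60 N. Pads are 20 mm wide; open, the fingers measure 115 mm over their backs; the gripper's body (75 mm by 178 mm) begins 61 mm behind the grasp point.
Start: joints at [1.271, 0.423, 1.63, -0, 1.089, -0.019], TCP at [0.173, 0.601, 0.201] pointing down, gripper open.
Joint ranges: [-3, 3], [-0.9, 2.11], [0.09, 2.58], [-1.31, 4.45], [0.11, 2.69], [-2.54, 2.54]. Speed limits (rad/s): [2.39, 2.39, 3.01, 3.14, 3.14, 3.14].

## Interface

Orientations are given as a unit quaternion [w, x, y, z].
In Python, from station import move_pose, movel, movej, command_gripper, wait, inverse_kinematics, read_camera, camera_info, MotionError, job_done, get_time, get_joint_pos, get_qvel, get_effort, get_tcp_pos, get_ee_rot, get_ft_force, get_ft_torque, get_grip_width gives the robot as it stands. Calls block until the motion is done:
- move_pose(position, orientation): joint-space move of the TCP to a pose.
- movel(position, frame=None, v=0.15, until_force=None): straight line of the TCP; frame=None keeps the orientation; v is the mean speed in m/s. With until_force (N) it stops when the force on the tool has changed by that much, and returns True; else False.
- movej(angles): joint-space move.
- command_gripper(opening): opening from 0.0 (shut) to 1.0 (fully open); the grip force is fixed at half the most; returns when the fingers have stopped.
- wait(seconds).
- inverse_kinematics(position, orientation): joint angles nearest the present ones, or None.
- read_camera(name): name is "scene" or "top" or "wrist"; returns the picture (400x640x3 uint8, red, green, blue); there is no depth.
- camera_info(name): a dict with "intrinsics" (3x3 intrinsics, pixels), "T" (4x4, takes a point from camera to world coordinates); the wrist camera has in their place "tool_from_camera" (4x4, takes a point from camera to tool coordinates, whose origin is the TCP and whose axes are the tool frame's). Camera axes: x right, y up, looking along -z (the intrinsics and any distortion apply to the point x, -y, -z); pixel columns grow to the right and rows downward; lengths in m; the calibration is good to about 2 mm. A picture is of the moment at which its call begins: read the wrist's pose just before it. camera_info takes no time and is no camera call.
A pose or a line that the arm cannot do raises MotionError and nothing moves.
- job_done(): hands the job in, once; it reports no verdict.
Readings, each from a call of its own:
- get_time(): time.
- get_joint_pos(): joint angles.
- get_qvel(): joint speeds.
- get_effort(): joint torques, N m.
- get_tcp_pos(): TCP position.
- get_ee_rot(): TCP orientation.
- get_ft_force(): force on the tool from outside, world axes, zero at the start.
- get_ft_torque(): the same for the moment, N m.
- get_grip_width(): opening from 0.0 (shut) to 1.0 (fully open).
Only numpy, scipy, OpenCV 4.12 (cv2) and the standard library are available. Lean on these libraries where they do the work, as an engineer would, in place of code of your own. Each camera call takes 0.05 s, during which the arm holds its last target.

## Working session

There is one attempt and no reset: what is moved stays moved. The work goes in short steps, each a Python script; the robot and the scene stay as the last script left them, time stands still between calls to the robot, and variables do not carry over. Pictures are saved under pics/ and viewed, and the job is handed in when it is done.

```bash
mkdir -p pics; ls; python3 - <<'E'
from station import *
import cv2,numpy as np
for n in("scene","top"):
    im=read_camera(n);cv2.imwrite(f"pics/{n}0.png",im[:,:,::-1])
    c=camera_info(n);print(n,{k:np.round(v,4).tolist() if not isinstance(v,str) else v for k,v in c.items()})
print(get_time(),get_tcp_pos(),get_ee_rot())
E
```

```text
pics
scene {'intrinsics': [[496.3348, 0.0, 324.2338], [0.0, 496.3348, 204.7328], [0.0, 0.0, 1.0]], 'T': [[-0.5084, -0.6609, 0.552, 1.0825], [0.8611, -0.3945, 0.3208, 0.3091], [0.0057, 0.6384, 0.7697, 0.7825], [0.0, 0.0, 0.0, 1.0]]}
top {'intrinsics': [[429.6822, 0.0, 320.7115], [0.0, 429.6822, 190.6508], [0.0, 0.0, 1.0]], 'T': [[0.0007, 0.9941, -0.1087, 0.4973], [-1.0, 0.0006, -0.0006, 0.0369], [-0.0006, 0.1087, 0.9941, 0.9427], [0.0, 0.0, 0.0, 1.0]]}
0.1 [0.17300988 0.60001082 0.20040092] [ 4.05587331e-04  7.99094051e-01  6.01205652e-01 -5.45192063e-04]
```

View pics/scene0.png

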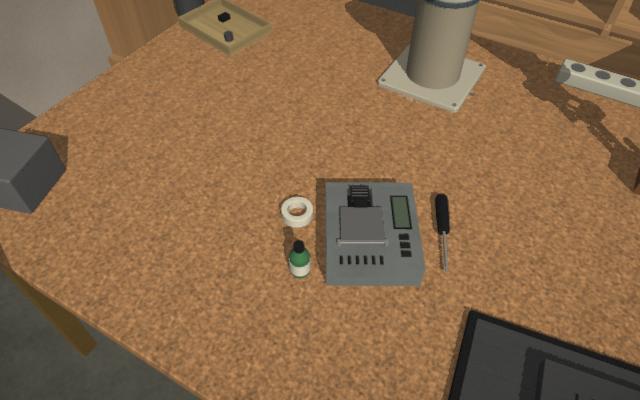

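View pics/top0.png

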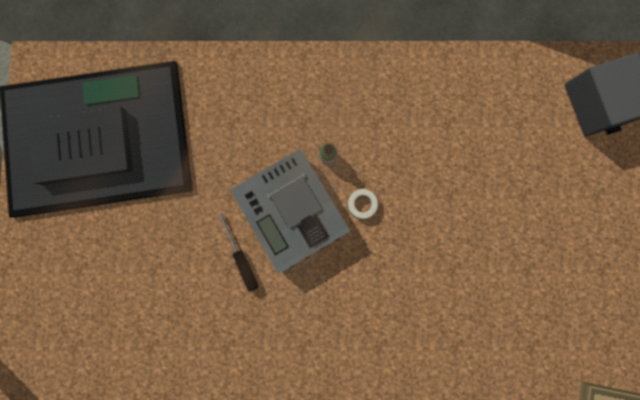

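The scene picture shows the shut lid at about (362,225) and the black tab at (360,195). In the top view the lid is at about (296,203), the tab at (313,231), the screwdriver to the left, and the bottle and tape to the right. Next I'll measure the deck.

```bash
cat > h.py <<'E'
from station import *
import cv2,numpy as np
def ray(n,uv,z):
    c=camera_info(n);K=np.array(c["intrinsics"]);T=np.array(c["T"])
    p=np.linalg.inv(K)@np.array([uv[0],uv[1],1.]);d=T[:3,:3]@np.array([p[0],-p[1],-p[2]])
    o=T[:3,3];return o+d*(z-o[2])/d[2]
def proj(n,P):
    c=camera_info(n);K=np.array(c["intrinsics"]);T=np.linalg.inv(np.array(c["T"]))
    q=T[:3,:3]@np.asarray(P,float)+T[:3,3];q=K@np.array([q[0],-q[1],-q[2]]);return q[:2]/q[2]
E
python3 - <<'E'
from h import *
for n,(x0,y0,x1,y1) in (("top",(215,130,365,290)),("scene",(315,170,432,295))):
    im=cv2.imread(f"pics/{n}0.png")
    hsv=cv2.cvtColor(im,cv2.COLOR_BGR2HSV)
    # deck: bluish grey, not too dark
    b,g,r=[im[...,i].astype(int) for i in range(3)]
    m=((b-r>-8)).astype(np.uint8)*255
    mm=np.zeros_like(m);mm[y0:y1,x0:x1]=m[y0:y1,x0:x1]
    mm=cv2.morphologyEx(mm,cv2.MORPH_OPEN,np.ones((3,3)))
    cs,_=cv2.findContours(mm,cv2.RETR_EXTERNAL,cv2.CHAIN_APPROX_NONE)
    c=max(cs,key=cv2.contourArea);h=cv2.convexHull(c)
    ap=cv2.approxPolyDP(h,5,True)[:,0]
    print(n,cv2.contourArea(c),ap.tolist())
    P=np.array([ray(n,p,.06) for p in ap]);print(P.round(4).tolist())
    q=np.array([ray(n,p,.06)[:2] for p in h[:,0]],np.float32)
    print(cv2.minAreaRect(q))
    cv2.drawContours(im,[ap[:,None]],-1,(0,0,255),1)
    cv2.imwrite(f"pics/{n}_m.png",cv2.resize(im[y0:y1,x0:x1],None,fx=4.,fy=4.,interpolation=cv2.INTER_CUBIC)[:600])
E
```

```text
top 6633.0 [[290, 158], [313, 173], [347, 231], [277, 270], [233, 189]]
[[0.6622, 0.1015, 0.06], [0.6307, 0.0535, 0.06], [0.5108, -0.0164, 0.06], [0.4321, 0.1259, 0.06], [0.5971, 0.2188, 0.06]]
((0.5530294179916382, 0.10108428448438644), (0.19840776920318604, 0.1669556200504303), 30.816377639770508)
scene 9194.5 [[410, 184], [423, 263], [419, 284], [327, 284], [326, 183]]
[[0.4327, 0.1256, 0.06], [0.5896, 0.2207, 0.06], [0.6315, 0.2316, 0.06], [0.7102, 0.0994, 0.06], [0.5149, -0.0172, 0.06]]
((0.5702062845230103, 0.11198250949382782), (0.22763226926326752, 0.16748039424419403), 30.753890991210938)
```

View pics/top_m.png

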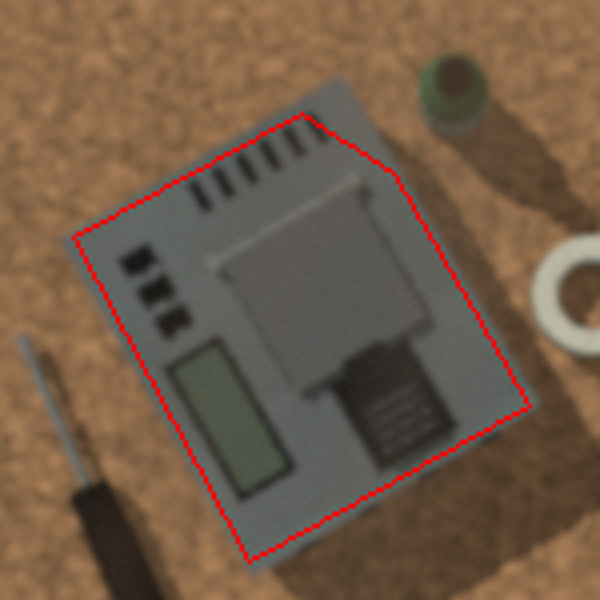

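View pics/scene_m.png

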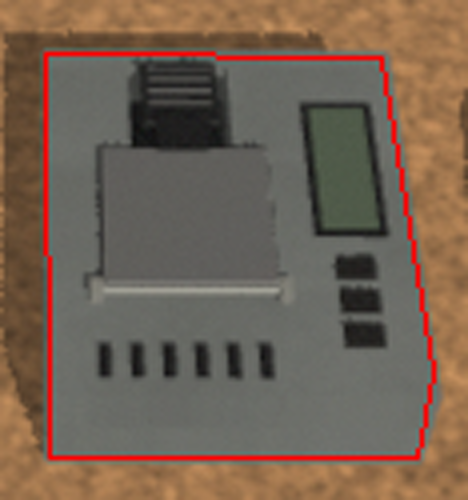

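```bash
cat >> h.py <<'E'
def tw(C,yaw,p):
    c,s=np.cos(yaw),np.sin(yaw);return np.array([C[0]+c*p[0]-s*p[1],C[1]+s*p[0]+c*p[1],p[2]])
E
python3 - <<'E'
from h import *
C=(.5575,.1035);yaw=np.radians(30.4)
pts=[(-.1,-.085,.06),(.1,-.085,.06),(.1,.085,.06),(-.1,.085,.06),(-.076,-.02,.068),(.042,.019,.0635),(.042,-.059,.0635),(-.037,-.059,.067),(-.037,.019,.067)]
for n,(x0,y0,x1,y1) in (("top",(215,130,365,290)),("scene",(315,170,432,295))):
    im=cv2.imread(f"pics/{n}0.png")
    big=cv2.resize(im[y0:y1,x0:x1],None,fx=4.,fy=4.,interpolation=cv2.INTER_CUBIC)
    for p in pts:
        uv=(proj(n,tw(C,yaw,p))-[x0,y0]+.5)*4
        cv2.circle(big,tuple(int(round(v)) for v in uv),3,(0,0,255),-1)
    cv2.imwrite(f"pics/{n}_o.png",big[:600])
E
python3 -c "
import cv2,numpy as np
a=cv2.imread('pics/top_o.png');b=cv2.imread('pics/scene_o.png')
c=np.zeros((600,a.shape[1]+b.shape[1],3),np.uint8);c[:a.shape[0],:a.shape[1]]=a;c[:b.shape[0],a.shape[1]:]=b
c=cv2.resize(c,(800,int(600*800/c.shape[1])),interpolation=cv2.INTER_AREA);cv2.imwrite('pics/o1.png',c)"
```

```text
(no output)
```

View pics/o1.png

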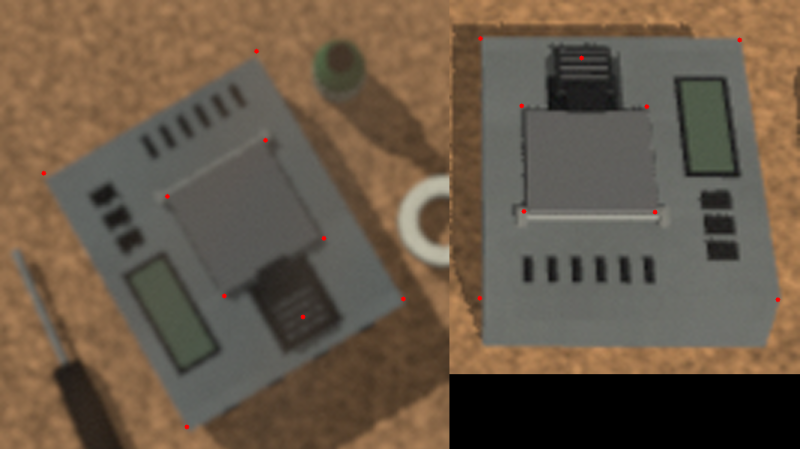

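The overlay agrees with both pictures to about 2 mm: tester centre near (0.557, 0.103), yaw about 30.4°. I'll shut the fingers, go above the tab with the wide axis of the gripper along the tester's y, and press.

```bash
cat >> h.py <<'E'
C=(.557,.103);YAW=np.radians(30.4)
a=(YAW+np.pi/2)/2
Q=[0,np.cos(a),np.sin(a),0]
E
python3 - <<'E'
from h import *
command_gripper(0.0)
p=tw(C,YAW,(-.079,-.02,.15))
move_pose(p,Q); print(get_time(),get_tcp_pos(),get_joint_pos().round(2))
p[2]=.08; movel(p,v=.1)
cv2.imwrite("pics/wr1.png",read_camera("wrist")[:,:,::-1]);cv2.imwrite("pics/sc1.png",read_camera("scene")[:,:,::-1])
print(get_time(),get_tcp_pos(),get_ft_force())
E
```

```text
3.7417 [0.49910359 0.04626636 0.15007787] [ 0.07  0.31  1.94  0.    0.89 -2.03]
4.6917 [0.49954233 0.04584777 0.08063777] [-0.05225372 -0.38545237 -0.30866766]
```

View pics/wr1.png

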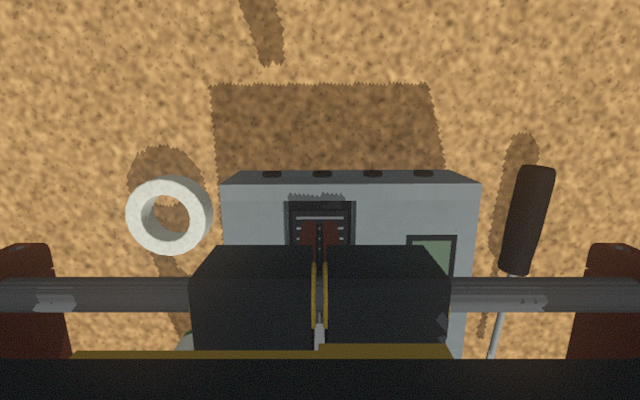

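View pics/sc1.png

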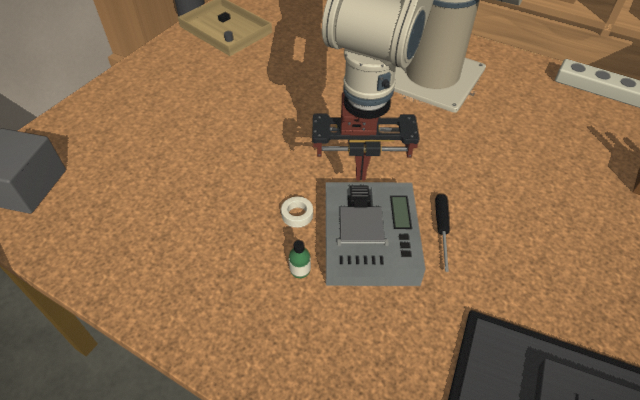

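The fingers are centred on the tab laterally: in the wrist view the tab is at (320,220), and in the scene view the tip is at about (361,178). I'll check the tip's projection before pressing.

```bash
python3 - <<'E'
from h import *
t=get_tcp_pos();print(proj("scene",t),proj("scene",tw(C,YAW,(-.076,-.02,.068))),proj("scene",tw(C,YAW,(-.095,-.02,.068))))
print(get_ee_rot(),Q)
cv2.imwrite("pics/top1.png",read_camera("top")[:,:,::-1])
a=cv2.imread("pics/sc1.png")[130:230,290:450];b=cv2.imread("pics/top1.png")[170:270,250:410]
cv2.imwrite("pics/z1.png",np.hstack([cv2.resize(a,(400,250),interpolation=2),cv2.resize(b,(400,250),interpolation=2)]))
E
```

```text
[358.7043024  183.17266332] [358.48285869 188.54423375] [358.08036291 181.23875436]
[5.32115590e-04 4.96978174e-01 8.67762798e-01 3.70341818e-04] [0, np.float64(0.4969739610275554), np.float64(0.8677654533689284), 0]
```

View pics/z1.png

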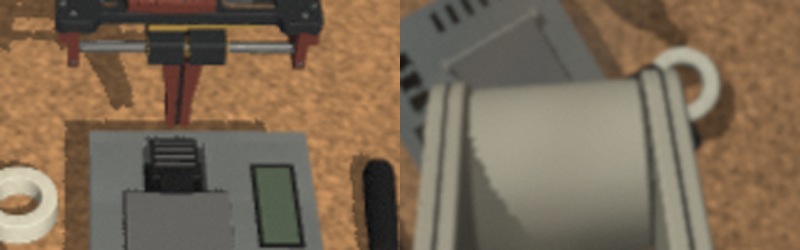

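```bash
python3 - <<'E'
from h import *
im=read_camera("scene")[:,:,::-1]
t=get_tcp_pos()
a=cv2.resize(im[150:225,320:400],None,fx=8,fy=8,interpolation=cv2.INTER_NEAREST)
R=np.array([np.cos(YAW),np.sin(YAW),0])
for q in(t,t+.01*R,t-.01*R):
    u=(proj("scene",q)-[320,150]+.5)*8;cv2.circle(a,tuple(int(v) for v in u),3,(0,255,0),-1)
cv2.imwrite("pics/z2.png",a);print(t,get_time())
E
```

```text
[0.49948326 0.04579569 0.08064963] 4.7917
```

View pics/z2.png

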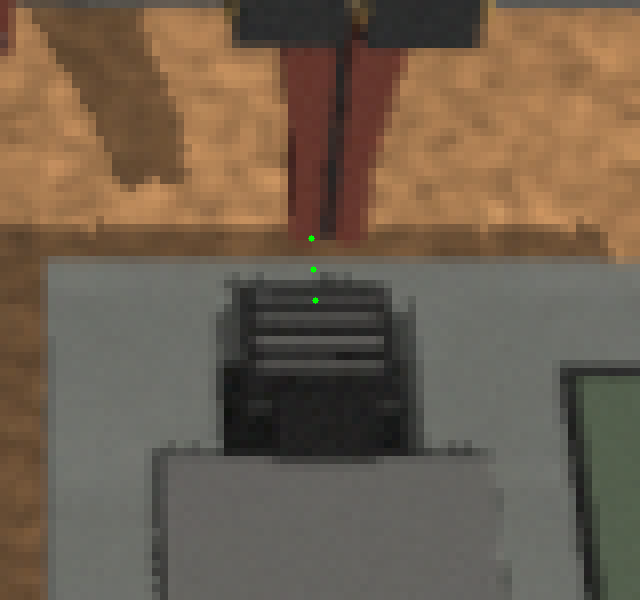

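```bash
python3 - <<'E'
from h import *
c=camera_info("wrist");K=np.array(c["intrinsics"]);X=np.array(c["tool_from_camera"]);print(X.round(3).tolist(),K.round(1).tolist())
w,x,y,z=get_ee_rot();from scipy.spatial.transform import Rotation as Ro
Rt=Ro.from_quat([x,y,z,w]).as_matrix();t=get_tcp_pos()
T=np.eye(4);T[:3,:3]=Rt;T[:3,3]=t;T=T@X
def pw(P):
    q=T[:3,:3].T@(P-T[:3,3]);q=K@np.array([q[0],-q[1],-q[2]]);return (q[:2]/q[2]).round(1)
print("tcp",pw(t))
def rw(u,z):
    p=np.linalg.inv(K)@np.array([u[0],u[1],1.]);d=T[:3,:3]@np.array([p[0],-p[1],-p[2]]);o=T[:3,3];return (o+d*(z-o[2])/d[2]).round(4)
for p in [(-.1,-.085,.06),(-.1,.085,.06),(-.0955,-.0395,.068),(-.0955,-.0005,.068),(-.076,-.02,.068)]: print(p,pw(tw(C,YAW,p)))
print(rw((222,183),.06),rw((480,183),.06),tw(C,YAW,(-.1,-.085,.06)),tw(C,YAW,(-.1,.085,.06)))
print((proj("scene",t+[0,0,.01])-proj("scene",t)),get_grip_width())
E
python3 -c "
import cv2
a=cv2.imread('pics/wr1.png')[160:360,200:500];cv2.imwrite('pics/wz.png',cv2.resize(a,(800,533),interpolation=0))"
```

```text
[[1.0, 0.0, 0.0, 0.0], [0.0, -0.97, -0.241, -0.065], [-0.0, 0.241, -0.97, -0.183], [0.0, 0.0, 0.0, 1.0]] [[323.0, 0.0, 319.0], [0.0, 323.0, 195.1], [0.0, 0.0, 1.0]]
tcp [318.7 226.9]
(-0.1, -0.085, 0.06) [218.3 184.6]
(-0.1, 0.085, 0.06) [482.  184.5]
(-0.0955, -0.0395, 0.068) [287.9 194.3]
(-0.0955, -0.0005, 0.068) [350.4 194.3]
(-0.076, -0.02, 0.068) [319.1 224. ]
[ 0.5116 -0.0193  0.06  ] [0.4276 0.124  0.06  ] [ 0.5137615  -0.02091704  0.06      ] [0.42773576 0.12571029 0.06      ]
[ 0.31280904 -3.55219877] 0.008251020697223055
```

View pics/wz.png

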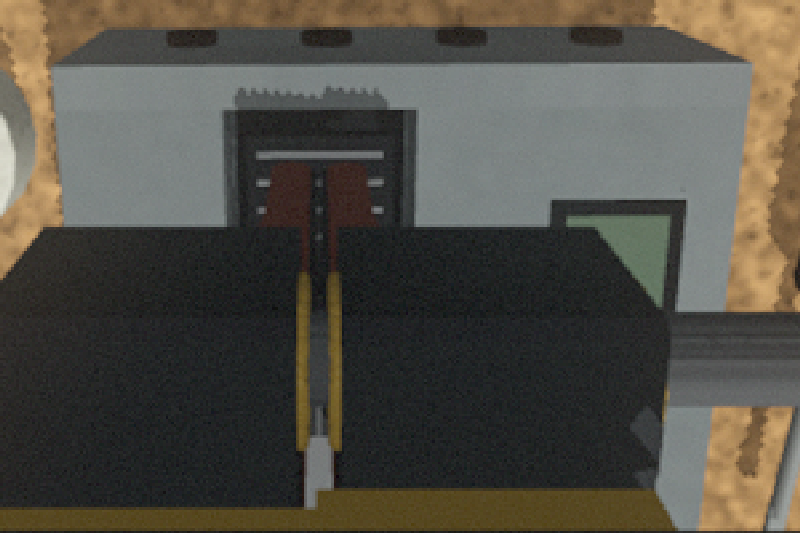

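The wrist view confirms the tester pose to about 2 mm, with the fingertips (about px (320,222)) over the tab. I'll find contact by force and then press.

```bash
python3 - <<'E'
from h import *
p=tw(C,YAW,(-.079,-.02,.060))
r=movel(p,v=.04,until_force=2.5)
print(r,get_tcp_pos(),get_ft_force().round(2),get_time())
cv2.imwrite("pics/sc2.png",cv2.resize(read_camera("scene")[130:300,280:460,::-1],None,fx=3,fy=3))
E
```

```text
False [0.49889874 0.04576237 0.05977753] [-0.96  0.44 -0.69] 5.4417
```

View pics/sc2.png

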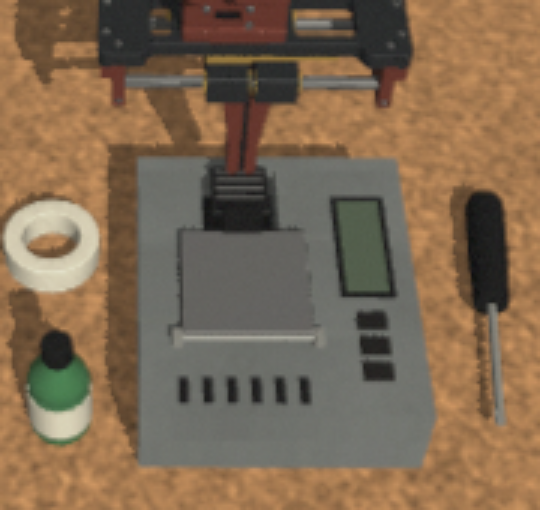

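No contact force yet at TCP z = 0.0598, and the image shows the tip just at the tab's outer edge and apparently somewhat high. I'll continue slowly under force watch.

```bash
python3 - <<'E'
from h import *
p=get_tcp_pos();f0=get_ft_force()
for i in range(4):
    p=p-[0,0,.003]
    r=movel(p,v=.03,until_force=4)
    print(r,get_tcp_pos().round(4),get_ft_force().round(2),get_time())
    if r: break
cv2.imwrite("pics/sc3.png",cv2.resize(read_camera("scene")[130:300,280:460,::-1],None,fx=3,fy=3))
cv2.imwrite("pics/wr3.png",cv2.resize(read_camera("wrist")[130:330,180:480,::-1],(800,533)))
E
```

```text
False [0.499  0.0458 0.0569] [ 0.03 -0.16 -0.29] 5.7417
False [0.4989 0.0458 0.0538] [ 1.17 -0.04  0.75] 5.9917
False [0.4989 0.0458 0.0508] [ 0.03 -0.22  0.34] 6.2417
False [0.4989 0.0458 0.0478] [ 0.03 -1.    0.1 ] 6.4917
```

View pics/sc3.png

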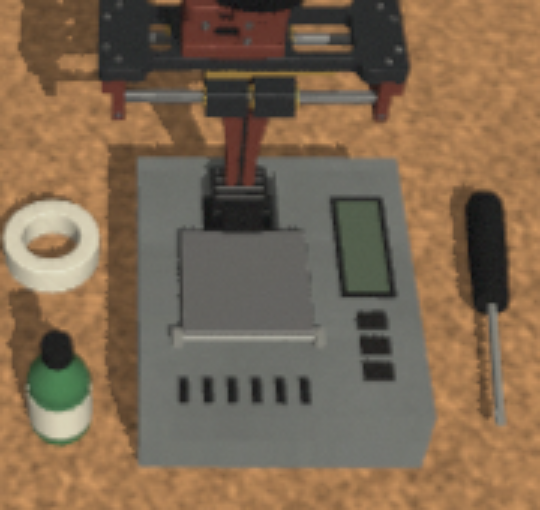

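View pics/wr3.png

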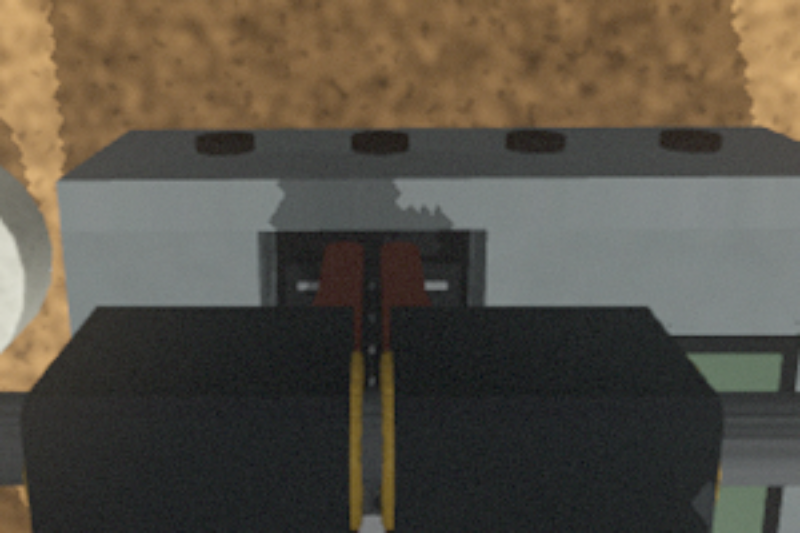

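The tip now sits visually at the tab surface, although the TCP reads z = 0.048. The real tip seems shorter than stated, so I'll go on by force.

```bash
python3 - <<'E'
from h import *
p=get_tcp_pos()
for i in range(6):
    p=p-[0,0,.002]
    r=movel(p,v=.03,until_force=6)
    f=np.mean([get_ft_force() for _ in range(5)],0)
    print(r,get_tcp_pos().round(4),f.round(2),get_time())
    if r: break
cv2.imwrite("pics/sc4.png",cv2.resize(read_camera("scene")[130:300,280:460,::-1],None,fx=3,fy=3))
E
```

```text
False [0.4991 0.0458 0.0459] [ 0.44 -0.86  0.2 ] 6.8417
False [0.4989 0.0457 0.0438] [ 0.11 -1.32  0.28] 7.0917
False [0.4987 0.0456 0.0418] [-1.39 -1.91  3.29] 7.3417
False [0.4985 0.0456 0.0397] [-3.34 -3.48  3.78] 7.5917
False [0.499  0.0459 0.0379] [-3.19 -1.59  5.2 ] 7.8417
False [0.4992 0.0459 0.0368] [-6.44 -2.17 15.62] 8.0917
```

View pics/sc4.png

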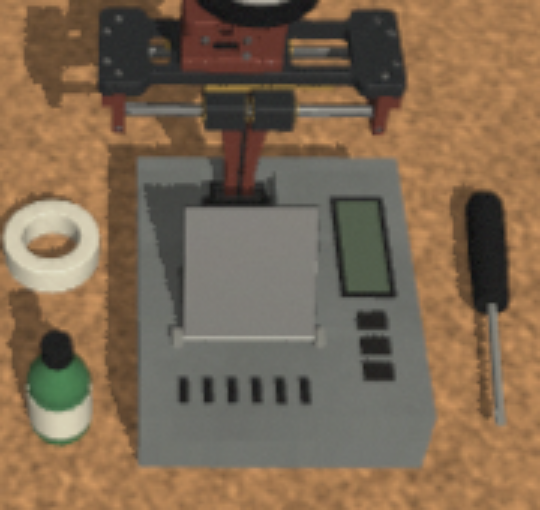

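The lid has sprung up; in the picture its free edge is raised and its shadow shows. Contact came at TCP z of about 0.045, so the tip lies about 22 mm behind the reported TCP. Next I retract straight up.

```bash
python3 - <<'E'
from h import *
p=tw(C,YAW,(-.079,-.02,.17))
t=get_tcp_pos();t[2]=.06;movel(t,v=.08)
movel(p,v=.15);wait(.3)
im=read_camera("scene")[:,:,::-1]
cv2.imwrite("pics/sc5f.png",im);cv2.imwrite("pics/sc5.png",cv2.resize(im[100:300,270:460],None,fx=3,fy=3))
print(get_tcp_pos(),get_ft_force(),get_time())
E
```

```text
[0.49874068 0.04575153 0.16950421] [-0.03578238 -0.56651918  0.1598203 ] 9.825
```

View pics/sc5.png

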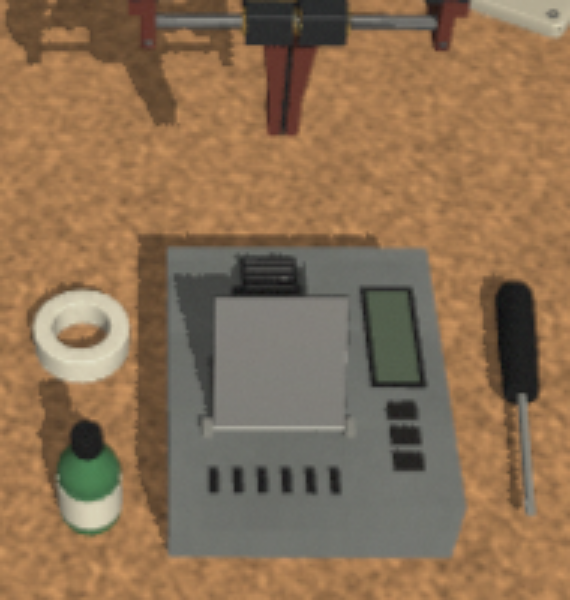

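```bash
python3 - <<'E'
from h import *
for th in(0,.3,.6,.75,.95,1.2,1.57): print(th,[proj("scene",tw(C,YAW,(.042-.079*np.cos(th),y,.0635+.079*np.sin(th)))).round(1).tolist() for y in(-.059,.019)])
E
```

```text
0 [[338.5, 205.5], [379.9, 205.8]]
0.3 [[338.8, 198.9], [381.2, 199.2]]
0.6 [[339.3, 195.6], [382.8, 195.9]]
0.75 [[339.5, 195.4], [383.6, 195.6]]
0.95 [[339.8, 196.6], [384.6, 196.9]]
1.2 [[340.1, 200.8], [386.0, 201.1]]
1.57 [[340.5, 211.9], [387.6, 212.2]]
```

The edge pixels (about row 199, cols 342–386) fit a lid standing near 1.0 rad. Now I push its inner face towards the hinge with the fingers still shut, tip at about z 0.105.

```bash
python3 - <<'E'
from h import *
movel(tw(C,YAW,(-.06,-.02,.085)),v=.15)
R=np.array([np.cos(YAW),np.sin(YAW),0])
b=None
for x,v in((-.02,.08),(.0,.05),(.02,.05),(.032,.05),(.038,.04),(.042,.03),(.046,.03)):
    r=movel(tw(C,YAW,(x,-.02,.085)),v=v,until_force=4.5)
    f=np.mean([get_ft_force() for _ in range(5)],0)
    print(x,r,get_tcp_pos().round(4),f.round(2),round(f@R,2),get_time())
    if r: break
im=read_camera("scene")[:,:,::-1]
cv2.imwrite("pics/sc6.png",cv2.resize(im[100:300,270:460],None,fx=3,fy=3))
E
```

```text
-0.02 False [0.5496 0.0757 0.0848] [ 0.39 -0.22 -0.17] 0.22 11.2083
0.0 False [0.5672 0.0859 0.0849] [-1.07  0.06 -0.12] -0.89 11.7583
0.02 False [0.5844 0.096  0.0848] [-0.26 -0.45 -0.8 ] -0.45 12.3083
0.032 False [0.595  0.1021 0.085 ] [ 0.51  0.18 -0.69] 0.53 12.7
0.038 False [0.6002 0.1051 0.085 ] [-0.56  0.31  0.27] -0.32 13.0
0.042 False [0.6035 0.1071 0.085 ] [-0.75  0.41  0.1 ] -0.44 13.2833
0.046 False [0.607  0.1091 0.085 ] [-1.16  0.74 -0.14] -0.63 13.5667
```

View pics/sc6.png

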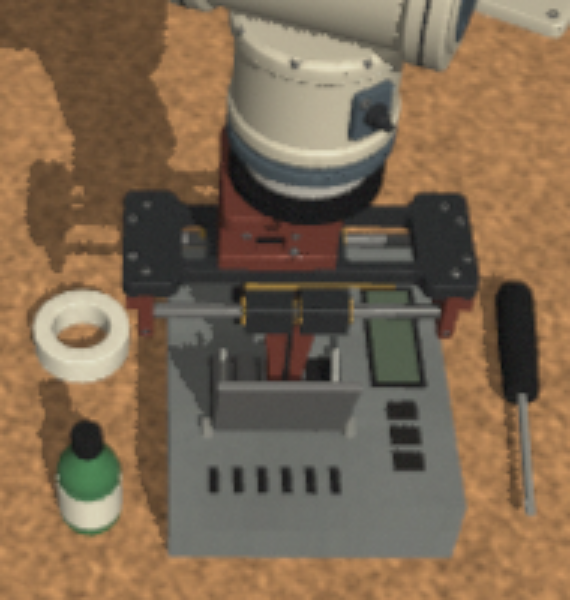

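The lid is past upright, with its edge near row 228. I'll continue in small steps to the stop.

```bash
python3 - <<'E'
from h import *
for th in(1.57,1.7,1.82,1.95): print(th,[proj("scene",tw(C,YAW,(.042-.079*np.cos(th),y,.0635+.079*np.sin(th)))).round(1).tolist() for y in(-.059,.019)])
R=np.array([np.cos(YAW),np.sin(YAW),0])
for x in np.arange(.049,.071,.003):
    r=movel(tw(C,YAW,(x,-.02,.085)),v=.025,until_force=3.5)
    f=np.mean([get_ft_force() for _ in range(5)],0)
    print(round(x,3),r,round(f@R,2),get_time())
    if r or f@R<-3: break
im=read_camera("scene")[:,:,::-1]
cv2.imwrite("pics/sc7.png",cv2.resize(im[100:300,270:460],None,fx=3,fy=3))
E
```

```text
1.57 [[340.5, 211.9], [387.6, 212.2]]
1.7 [[340.6, 217.0], [388.1, 217.3]]
1.82 [[340.7, 222.1], [388.4, 222.4]]
1.95 [[340.7, 228.1], [388.7, 228.4]]
0.049 False -0.5 13.8833
0.052 True -1.89 14.0917
```

View pics/sc7.png

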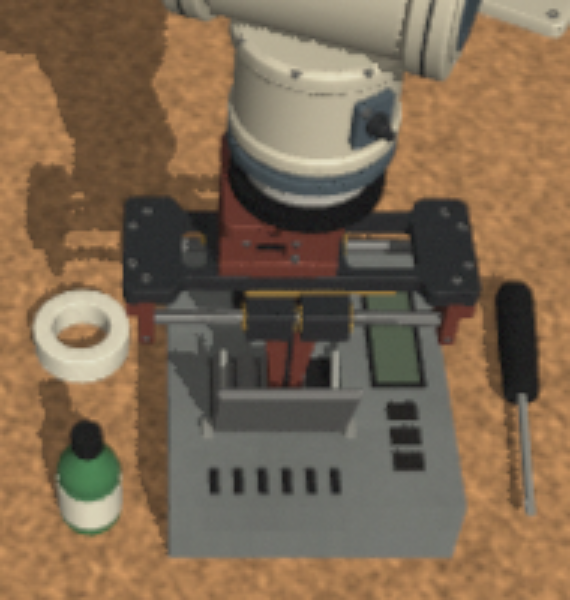

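```bash
python3 - <<'E'
from h import *
R=np.array([np.cos(YAW),np.sin(YAW),0])
for x in(.053,.055,.057):
    r=movel(tw(C,YAW,(x,-.02,.085)),v=.02,until_force=5)
    wait(.1);f=np.mean([(wait(.02),get_ft_force())[1] for _ in range(6)],0)
    print(x,r,f.round(2),round(f@R,2),get_time())
    if r or f@R<-3.5: break
movel(tw(C,YAW,(.0,-.02,.085)),v=.1)
movel(tw(C,YAW,(-.08,-.02,.12)),v=.15)
movel(tw(C,YAW,(-.13,-.02,.25)),v=.2);wait(.5)
print(get_tcp_pos(),get_ft_force(),get_time())
im=read_camera("scene")[:,:,::-1];cv2.imwrite("pics/sc8f.png",im)
cv2.imwrite("pics/sc8.png",cv2.resize(im[100:300,270:460],None,fx=3,fy=3))
cv2.imwrite("pics/top8.png",read_camera("top")[:,:,::-1])
E
```

```text
0.053 True [-1.26 -0.42  2.  ] -1.3 14.55
[0.45498094 0.01997843 0.24978963] [-0.58552152 -0.06299706  0.33349633] 17.2667
```

View pics/sc8.png

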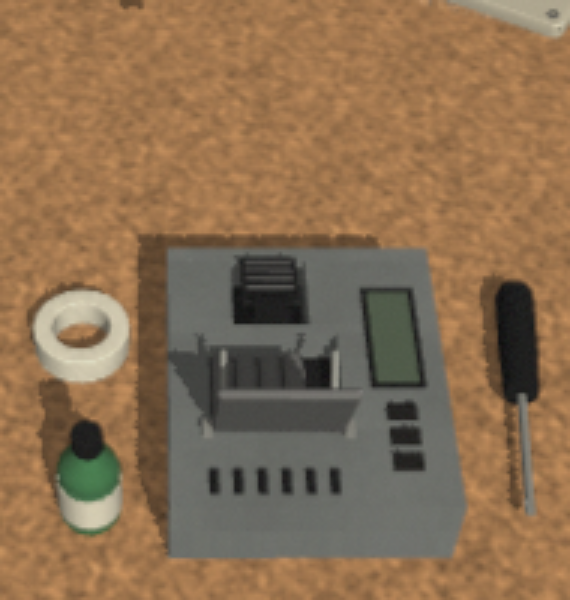

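View pics/top8.png

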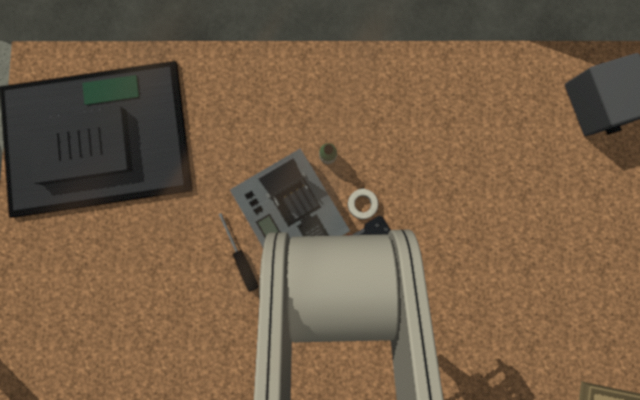

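```bash
python3 - <<'E'
from h import *
S=8;out=[]
for n,f,(x0,y0,w,h) in(("top","pics/top8.png",(250,145,80,70)),("scene","pics/sc8f.png",(325,195,80,70))):
    b=cv2.resize(cv2.imread(f)[y0:y0+h,x0:x0+w],None,fx=5,fy=5,interpolation=cv2.INTER_CUBIC)
    for th,c in((1.82,(0,0,255)),(1.95,(0,255,0))):
        for y in(-.059,-.02,.019):
            u=(proj(n,tw(C,YAW,(.042-.079*np.cos(th),y,.0635+.079*np.sin(th))))-[x0,y0]+.5)*5
            cv2.circle(b,tuple(int(v) for v in u),2,c,-1)
    out.append(b)
cv2.imwrite("pics/chk.png",np.hstack(out))
E
```

```text
(no output)
```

View pics/chk.png

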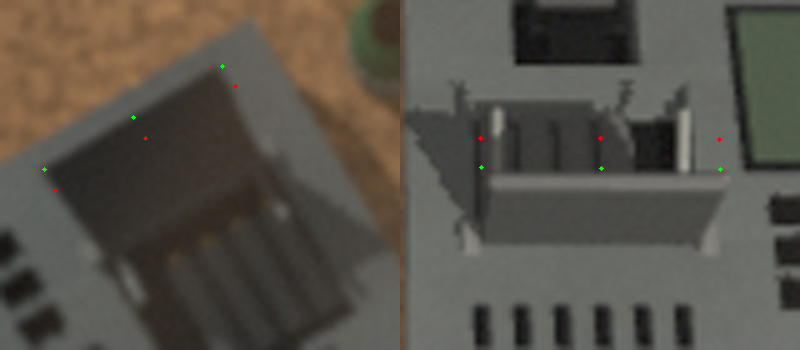

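Both views put the lid edge at the 1.95 rad marks and clear of the 1.82 marks. The tester and bystanders are in their original pixels and the arm is clear, so I hand in.

```bash
python3 - <<'E'
from station import *
job_done();print(get_time())
E
```

```text
the job is handed in; nothing more can be done
the job is handed in; nothing more can be done
```

I pressed the release tab with the fingers shut and backed off. The lid then stood untouched at about 1 rad, and I pushed it back against its stop, moved clear and handed the job in. The clock read about 17.3 s just before hand-in.

**Last checks:**
- **Lid:** in both the top and scene views its free edge lies on the 1.95 rad marks, clearly past the 1.82 rad limit.
- **Tab:** it looks back at rest in the picture, but I did not measure its angle.
- **Test set, screwdriver, bottle and tape roll:** they appear at the same pixels as at the start, by eye.
- **Arm:** it was clear of everything, with force readings at noise level.

**What disagreed:**
- **Fingertip offset:** the tab was only touched at a TCP height of about 45 mm, against the expected 68 mm. The real shut fingertips seem to sit about 22 mm behind the reported TCP, so I found contact by force and picture.
- **Force at the lid's stop:** the push stopped on its force limit (3.5 N, then 5 N), but the averaged force afterwards was only 1–2 N. I relied on the pictures for the final angle.
- **Tab press:** the last step of the press read about 16 N, more than the tab's 5 N, because the tab had reached its stop.

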